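# Fit ring, sleeve and handle to the bare end of a rolling pin

## Task

Finish putting the adjustable rolling pin together: onto its bare axle slide the larger thickness ring, which matches the one on the finished end, then the steel sleeve, and last push the wooden handle on as the end cap, until ring, sleeve and handle sit tight against the barrel with no gaps. Leave the smaller ring in the parts rack and do not disturb the other things on the worktop.

Things in the scene. Friction and masses are not known exactly. Their poses are not given: they have to be found in the camera images.
- rolling_pin: Wooden rolling pin fixed in a low wooden cradle. Barrel 46 mm across, 200 mm long. Origin: on the pin's axis, at the barrel's bare end face, 78 mm above the worktop; z up, y runs along the axis from that face into the barrel; x across. From the origin a steel axle, 12 mm across and 86 mm long, its last 8 mm tapered to 6 mm, points level along -y. The +y end is already fitted.
- parts_rack: Fixed low wooden rack, base 80 (x) by 262 (y) by 8 mm; origin: centre of its underside on the worktop. The parts stand in it in a row along its y, all with level axes along y. Slot middles at y +95 and +48 mm (either ring in either slot), sleeve at y 0, handle at y -85. Its fins and saddles, at most 24 mm wide in x and 38 mm high, hold the parts only below their middles.
- large_ring: The larger thickness ring: grey plastic disc, 62 mm across (slightly ten-sided to the touch, 60.5 mm over flats; a flat faces x at the start), 10 mm thick, bore 14.6 mm right through. Stands on edge in a rack slot, 11.6 mm wide. Origin: its centre, 45 mm above the worktop at the start; y is its axis.
- small_ring: The smaller thickness ring: like the large one but 52 mm across, centre 40 mm above the worktop. Stands in the other slot; not needed: it stays there.
- sleeve: Plain steel sleeve, 28 mm across (27 mm over its flats), 26 mm long, bore 14.6 mm right through. Lies level in the rack. Origin: its centre, 45 mm above the worktop at the start; y is its axis.
- handle: Wooden handle, 90 mm long, 32 mm across (31 mm over flats), round at its closed -y end. Origin: middle of its length on its axis, 45 mm above the worktop at the start; y is its axis. The bore, 14.6 mm across and 56 mm deep, opens at its +y end (45 mm from the origin), which at the start faces the +y end of the rack and must face the barrel.
- ring_home (a point): Where the large ring's centre belongs: on the axle, 5 mm out from the barrel's bare face.
- sleeve_home (a point): Where the sleeve's centre belongs: on the axle, 23 mm out from the barrel's bare face.
- handle_home (a point): Where the handle's origin belongs: on the axle's axis, 81 mm out from the barrel's bare face (mouth against the sleeve, 36 mm out). Overhead, fixed: a wall cabinet, underside 0.48 m up, over the back of the worktop from about x 0.57 m on; and a cooker hood, 0.7 m up, over the hob at the left, close to the wrist at the start: draw back towards the base first.
- salt_shaker: Glass salt shaker with a domed grey metal top, 44 mm across, 90 mm tall, standing loose on the worktop. Bystander: leave it alone. Origin: centre of its foot.
- coffee_pod: Red and white coffee pod, 53 mm across the rim, 34 mm tall, lying foil side down, loose. Bystander: leave it alone. Origin: centre of its underside.
- coaster: Black slate coaster, 95 x 95 x 8 mm, flat on the worktop, loose. Bystander: leave it alone. Origin: centre of its underside.
Not all that is in view belongs to the job. Several things have the shape of the sleeve; the one meant has the colours described above.

How it is judged:
At the end, for the whole second after the job is handed in: Large ring within 4 mm, sleeve within 5 mm and handle within 6 mm of their places on the axle, in that order from the barrel, each in line with the pin within 5 degrees and at rest; the smaller ring still in its slot (within 12 mm) (distance between large_ring and ring_home below 0.004 m and distance between sleeve and sleeve_home below 0.005 m and distance between handle and handle_home below 0.006 m and angle between the y axis of each of large_ring, sleeve, handle and the y axis of rolling_pin, either way round below 0.09 rad and linear speed of each of large_ring, sleeve, handle below 0.02 m/s and distance of small_ring from where it was at the start of the episode below 0.012 m); the robot touches nothing.
It fails at once if the salt shaker was pushed more than 30 mm (distance of salt_shaker from where it was at the start of the episode above 0.03 m).
It fails at once if the coffee pod was pushed more than 30 mm (distance of coffee_pod from where it was at the start of the episode above 0.03 m).
It fails at once if the coaster was pushed more than 30 mm (distance of coaster from where it was at the start of the episode above 0.03 m).
It also fails if it takes over 70 s, if anything falls off the work surface, if the arm or the gripper's body presses on something with over 40 N, if the wrist force passes 120 N, or if a joint passes its speed limit or range.

## Robot

A 6-joint arm with a two-finger parallel gripper is mounted at the origin on a cart in front of the work surface, level with it; the furniture and walls round the work are solid. World frame = base frame: x ahead of the robot, y to its left, z up, the work surface at z = 0. Lengths are in m, angles in rad, forces in N, time in s.
With the tool pointing down it reaches from about 0.375 to 0.975 m from the base axis. Payload 3.8 kg.
Tool frame: the origin (TCP) lies where the fingers leave the gripper's body, on its centre line; the fingertips stand 73 mm ahead of it and the grasp point (between the pads) lies 54 mm ahead of it; z points along the fingers, y is the line along which they close (so a half turn about z gives the same grasp; the last joint's range is limited). The gripper opens to 85 mm and grips with 20 to 120 N. Pads are 22 mm wide; open, the fingers measure 114 mm over their backs; the gripper's body (76 mm by 85 mm) begins 54 mm behind the grasp point. The pads swing forward as they close: fully open they stand 13 mm farther back than shut.
Start: joints at [-1.357, 0.264, 1.604, -0, 1.274, -0.037], TCP at [0.168, -0.654, 0.304] pointing down, gripper open.
Joint ranges: [-2.63, 2.63], [-0.94, 2.18], [0.31, 2.57], [-1.31, 4.45], [0, 2.66], [-2.55, 2.55]. Speed limits (rad/s): [2.57, 2.57, 3.14, 3.14, 3.14, 3.14].

## Interface

Orientations are given as a rotation vector (axis times angle).
In Python, from workcell import read_state, viewer, bot gives the robot as it stands.
- The arm moves only by the tool jog_arm, never from a script. Its argument "increments" is a list that holds one entry, the list of rows, each a list of 7 numbers: the shift along the tool's x, y, z in units of 30 mm (1.0 is 30 mm), then the turn, a rotation vector about the tool's x, y, z in units of 6 degrees (1.0 is 6 degrees), then the opening, from -1 (shut) to 1 (fully open). A call has exactly 5 rows; each row shifts and turns the commanded pose from where the row before left it, along the tool's axes as they then stand; what a row does not reach is not made up. A row lasts 1/12 s, in which the tool goes at most 41.7 mm and 7.16 degrees, less where a joint would pass 70% of its speed; a pose out of reach is approached as far as the arm can. A call is refused whole if a number of a shift passes 1 or a number of a turn 1, either way. A call with a gripper value outside its range is refused whole. The fingers move at their own pace and stop on an object; "force" is the grip in N (left out, the last holds). Time passes only in rows, so rows that do not move let the fingers close, or fill a call up. It gives the time, the measured TCP pose, the force, the opening and the grip force at its end, in the units of the state.
- read_state(): the state, without advancing time (a new reading comes with each control period).
- viewer.read_camera(name): name is "side" or "top" or "wrist"; returns (picture, depth): 420x560x3 uint8, blue, green, red; 420x560 float32, m along the optical axis (not along the pixel's ray), 0 where there is no reading.
- viewer.camera_params(name): a dict with "fx", "fy", "cx", "cy" (pixels), "R" (3x3) and "t" (3): a world point X has camera coordinates R X + t; the wrist camera has in their place "hand_eye" (4x4, takes a point from camera to tool coordinates, whose origin is the TCP and whose axes are the flange's). Camera axes: x right, y down, z forward; pixel columns grow to the right and rows downward; lengths in m; the calibration is good to about 2 mm. A picture is of the moment at which its call begins: read the wrist's pose just before it. camera_params takes no time and is no camera call.
- bot.finish_job(): hands the job in; it is judged then, once.
The state is a dict: "time": time; "q": joint angles; "joint_vel": joint speeds; "joint_torque": joint torques, N m; "tool_pos": TCP position; "tcp_rot": TCP orientation; "wrist_force": force on the tool from outside, world axes, zero at the start; "torque": the same for the moment, N m; "width": opening from 0.0 (shut) to 1.0 (fully open); "grip_force": force on a finger pad.
Only numpy, scipy, OpenCV 4.12 (cv2) and the standard library are available. Lean on these libraries where they do the work, as an engineer would, in place of code of your own. Each camera call takes 0.05 s, during which the arm holds its last target. There are 200 camera calls.

## Working session

There is one attempt and no reset: what is moved stays moved. The work goes in short steps, Python scripts to look and compute and a tool call to move; the robot and the scene stay as the last step left them, time stands still between calls to the robot, and variables do not carry over. Pictures are saved under pics/ and viewed, at most 10 in all, crops included, and the job is handed in when it is done.

Besides the shell and the picture viewer there is one more tool, called after "Emit:" as name(argument=value, ...), one argument or row to a line, values as JSON. jog_arm: Moves the arm, as the interface text tells. Its arguments: {"type":"object","properties":{"increments":{"type":"array","items":{"type":"array","items":{"type":"array","items":{"type":"number"}}}},"force":{"type":"number"}},"required":["increments"]}

```bash
ls; mkdir -p pics; python3 - <<'E'
from workcell import read_state, viewer, bot
import cv2,numpy as np
s=read_state();print(s)
for n in("top","side"):
    p,d=viewer.read_camera(n);cv2.imwrite(f"pics/{n}0.png",p);np.save(f"{n}0.npy",d)
    print(n,viewer.camera_params(n))
print(viewer.camera_params("wrist"))
E
```

```text
pics
{'time': 0.0, 'q': array([-1.35688688e+00,  2.64785227e-01,  1.60535149e+00,  1.13747445e-05,
        1.27367338e+00, -3.69390839e-02]), 'joint_vel': array([-1.44482694e-04,  4.62470194e-04, -9.72962968e-04,  2.26498519e-03,
        2.77420137e-04, -5.70423885e-05]), 'joint_torque': array([ 2.28880701e-03, -5.15109229e+01, -3.67315578e+01,  3.37048441e-04,
        1.30540301e-02, -9.58843032e-07]), 'tool_pos': array([ 0.16741133, -0.65334261,  0.30255237]), 'tcp_rot': array([-3.11472272e+00, -3.92718021e-01,  2.90588470e-04]), 'wrist_force': array([0.49175798, 0.08643412, 1.14969298]), 'torque': array([-0.06565102, -0.031061  , -0.07206054]), 'grip_force': 0.0, 'width': 1.000929099318233}
top {'fx': 426.5605148652306, 'fy': 426.5605148652306, 'cx': 276.08104905588516, 'cy': 197.96128764848496, 'R': array([[-0.00429732, -0.99998293, -0.00396011],
       [-0.98897211,  0.0048362 , -0.14802287],
       [ 0.14803949,  0.00328033, -0.98897601]]), 't': array([-0.14372373,  0.54294807,  0.95499952])}
side {'fx': 508.20366796199716, 'fy': 508.20366796199716, 'cx': 283.3251475114194, 'cy': 208.88997050683292, 'R': array([[-0.98209234, -0.18755689,  0.0178058 ],
       [-0.11169947,  0.5035524 , -0.85671361],
       [ 0.15171639, -0.84336077, -0.51548496]]), 't': array([0.4979841 , 0.20601289, 0.79592932])}
{'fx': 309.23335180324204, 'fy': 309.23335180324204, 'cx': 280.3430101239149, 'cy': 205.32836094584022, 'hand_eye': array([[-3.99328656e-04, -9.53901524e-01, -3.00119515e-01,
         7.77675813e-02],
       [ 9.99999885e-01, -3.00988693e-04, -3.73901166e-04,
         5.58998454e-04],
       [ 2.66332311e-04, -3.00119630e-01,  9.53901534e-01,
        -6.95333774e-02],
       [ 0.00000000e+00,  0.00000000e+00,  0.00000000e+00,
         1.00000000e+00]])}
```

View pics/top0.png

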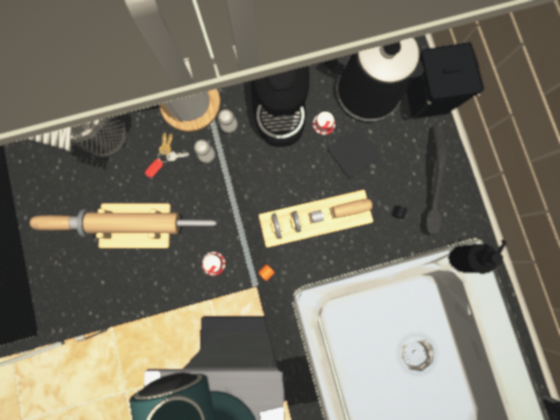

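View pics/side0.png

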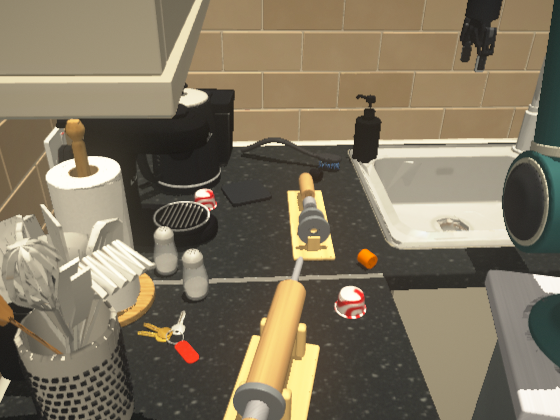

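Top view: the pin runs along the image row, barrel from (85,223) to (178,223) and bare axle to (215,223). The rack is at (315,218), tilted, with rings at (279,224) and (296,220), the sleeve at (317,216) and the handle at (350,208). Sleeve-shaped things are the grey one at (317,216), an orange one at (266,272) and a black one at (399,212). The steel-grey one in the rack fits the description. I'll confirm it in an enlarged crop and measure with depth.

```bash
cat > h.py <<'E'
import numpy as np,cv2
from workcell import read_state, viewer
from scipy.spatial.transform import Rotation as Ro
def cloud(n,d,T=None):
    c=viewer.camera_params(n);v,u=np.mgrid[:420,:560]
    P=np.stack([(u-c['cx'])/c['fx']*d,(v-c['cy'])/c['fy']*d,d],-1)
    if n=='wrist':
        H=c['hand_eye'];P=P@H[:3,:3].T+H[:3,3];s=T
        P=P@Ro.from_rotvec(s['tcp_rot']).as_matrix().T+s['tool_pos']
    else: P=(P-c['t'])@c['R']
    P[d<=0]=np.nan
    return P
E
python3 - <<'E'
from h import *
d=np.load('top0.npy');P=cloud('top',d);im=cv2.imread('pics/top0.png')
cv2.imwrite('pics/crop0.png',cv2.resize(im[180:280,170:410],None,fx=3.3,fy=3.3,interpolation=cv2.INTER_CUBIC))
def g(u,v):print((u,v),P[v,u].round(4))
for q in[(100,280),(250,230),(390,240)]:g(*q)
# barrel
def reg(u0,u1,v0,v1,z0,z1):
    R=P[v0:v1,u0:u1].reshape(-1,3);return R[(R[:,2]>z0)&(R[:,2]<z1)]
b=reg(95,175,205,240,.085,.12)
for y in np.arange(b[:,1].min(),b[:,1].max(),.02):
    k=b[abs(b[:,1]-y)<.01];print('barrel y%.3f x%.4f ztop %.4f n%d'%(y,(k[:,0].min()+k[:,0].max())/2,np.percentile(k[:,2],98),len(k)))
a=reg(180,222,215,232,.06,.1);print('axle',len(a),a.min(0),a.max(0),np.median(a,0));f=np.polyfit(a[:,1],a[:,0],1);print('fit',f)
r=reg(255,380,185,250,.004,.02)
box=cv2.minAreaRect((r[:,:2]*1000).astype(np.float32));print('rack',box)
t=reg(255,380,185,250,.045,.1)
c=np.array(box[0])/1000
ang=np.deg2rad(box[2]);print(ang)
np.save('t.npy',t)
h=reg(332,380,195,222,.05,.08);print('handle',np.polyfit(h[:,1],h[:,0],1),h.min(0),h.max(0))
E
```

```text
(100, 280) [0.3543 0.2707 0.0008]
(250, 230) [ 0.4706 -0.0833  0.0023]
(390, 240) [ 4.453e-01 -4.179e-01  2.000e-04]
barrel y0.075 x0.4830 ztop 0.1035 n93
barrel y0.095 x0.4817 ztop 0.1049 n172
barrel y0.115 x0.4831 ztop 0.1036 n177
barrel y0.135 x0.4833 ztop 0.1035 n184
barrel y0.155 x0.4833 ztop 0.1034 n181
barrel y0.175 x0.4834 ztop 0.1038 n180
barrel y0.195 x0.4835 ztop 0.1042 n181
barrel y0.215 x0.4835 ztop 0.1034 n180
barrel y0.235 x0.4836 ztop 0.1039 n185
axle 179 [ 0.47815817 -0.01296879  0.07731899] [0.48787922 0.06761658 0.08890786] [0.48271602 0.02873618 0.08380837]
fit [0.00692183 0.48260351]
rack ((501.7783203125, -244.60279846191406), (299.4939880371094, 154.3291015625), 89.75247192382812)
1.56647614687457
handle [-0.20634936  0.4513585 ] [ 0.49559232 -0.36662489  0.05001289] [ 0.53967235 -0.27689884  0.06659689]
```

View pics/crop0.png

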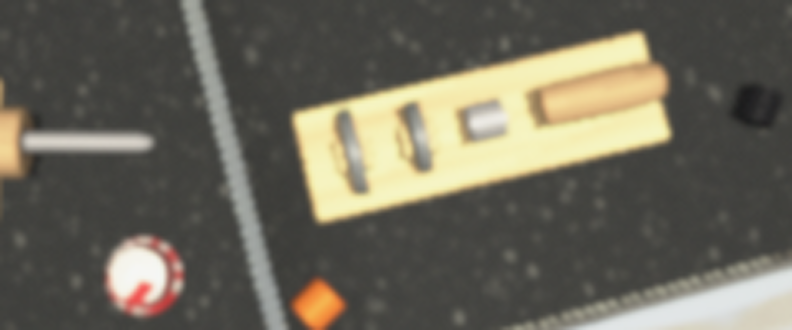

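Crop: steel-grey sleeve at (485,118) confirmed in the rack. The ring at (352,152) in the outer slot looks larger than the one at (415,137). Next I fit the poses.

```bash
python3 - <<'E'
from h import *
d=np.load('top0.npy');P=cloud('top',d);im=cv2.imread('pics/top0.png')
# rack: corners from crop pixels (outline of base top z=.008), project rays
c=viewer.camera_params('top')
def ray(u,v,z):
    r=c['R'].T@np.array([(u-c['cx'])/c['fx'],(v-c['cy'])/c['fy'],1]);o=-c['R'].T@c['t'];return o+r*(z-o[2])/r[2]
C=[ray(170+(x-.0)/3.3,180+y/3.3,.008) for x,y in[(293,112),(640,32),(671,138),(318,222)]]
C=np.array(C);print(C.round(4),'centre',C.mean(0));
y=(C[0]-C[1]+C[3]-C[2])[:2];print('len',np.linalg.norm(y)/2,'ang',np.arctan2(-y[0],y[1]))
t=np.load('t.npy')
for a in[.2,.205,.21,np.arctan2(-y[0],y[1])]:
    ex=np.array([np.cos(a),np.sin(a)]);ey=np.array([-np.sin(a),np.cos(a)])
    q=np.c_[(t[:,:2]-C.mean(0)[:2])@ex,(t[:,:2]-C.mean(0)[:2])@ey,t[:,2]]
    print('a',a)
    for n,lo,hi in[('r1',.08,.115),('r2',.03,.07),('sl',-.018,.018),('ha',-.135,-.035)]:
        k=q[(q[:,1]>lo)&(q[:,1]<hi)&(abs(q[:,0])<.05)]
        if len(k):print(n,len(k),k.min(0).round(4),k.max(0).round(4),np.median(k,0).round(4))
e=ray(178.5,223,.078);print(e)
for u in(176.6,177,216.5):print(u,ray(u,223,.084))
E
```

```text
[[ 0.5086 -0.1045  0.008 ]
 [ 0.5662 -0.3583  0.008 ]
 [ 0.4884 -0.378   0.008 ]
 [ 0.4291 -0.1226  0.008 ]] centre [ 0.498077   -0.24084376  0.008     ]
len 0.2612144195099846 ang 0.2256733158057266
a 0.2
r1 122 [-0.0319  0.0889  0.0493] [0.029  0.1002 0.0809] [-0.0041  0.0946  0.0724]
r2 106 [-0.0253  0.0422  0.0451] [0.025  0.0532 0.0697] [-0.0013  0.0481  0.0626]
sl 142 [-0.0123 -0.0132  0.0474] [0.015  0.0131 0.0645] [0.0004 0.0002 0.0573]
ha 500 [-0.0121 -0.1298  0.0455] [ 0.0201 -0.0396  0.0666] [ 0.0026 -0.0813  0.0592]
a 0.205
r1 122 [-0.0314  0.0891  0.0493] [0.0295 0.1001 0.0809] [-0.0036  0.0946  0.0724]
r2 106 [-0.0251  0.0423  0.0451] [0.0252 0.0531 0.0697] [-0.001   0.0481  0.0626]
sl 142 [-0.0123 -0.0131  0.0474] [0.015  0.0131 0.0645] [0.0004 0.0002 0.0573]
ha 500 [-0.0125 -0.1299  0.0455] [ 0.0197 -0.0397  0.0666] [ 0.0023 -0.0813  0.0592]
a 0.21
r1 122 [-0.0309  0.0892  0.0493] [0.0299 0.1    0.0809] [-0.0031  0.0946  0.0724]
r2 106 [-0.0248  0.0424  0.0451] [0.0255 0.053  0.0697] [-0.0008  0.0481  0.0626]
sl 142 [-0.0122 -0.0131  0.0474] [0.0151 0.013  0.0645] [0.0004 0.0002 0.0573]
ha 500 [-0.0129 -0.1299  0.0455] [ 0.0192 -0.0398  0.0666] [ 0.0019 -0.0813  0.0592]
a 0.2256733158057266
r1 122 [-0.0295  0.0896  0.0493] [0.0314 0.0997 0.0809] [-0.0017  0.0948  0.0724]
r2 106 [-0.0242  0.0426  0.0451] [0.0262 0.0529 0.0697] [-0.0001  0.0482  0.0626]
sl 142 [-0.0121 -0.0131  0.0474] [0.0151 0.0129 0.0645] [0.0005 0.0002 0.0573]
ha 500 [-0.0142 -0.1299  0.0455] [ 0.0178 -0.04    0.0666] [ 0.0006 -0.0815  0.0592]
[0.48132819 0.07107542 0.078     ]
176.6 [0.48080017 0.07388263 0.084     ]
177 [0.48079605 0.07299721 0.084     ]
216.5 [ 0.48038923 -0.01440554  0.084     ]
```

```bash
cat >> h.py <<'E'
def plan(pos,a,s=None):
    """tool down, tool y along +-(cos a, sin a): print turn (deg/6) and shifts (units 30mm) in the axes before and after the turn"""
    s=s or read_state();R=Ro.from_rotvec(s['tcp_rot']).as_matrix()
    z=np.array([0,0,-1.]);y=np.array([np.cos(a),np.sin(a),0])
    if y@R[:,1]<0:y=-y
    G=np.c_[np.cross(y,z),y,z];dp=np.array(pos)-s['tool_pos']
    print('t%.2f'%s['time'],'turn',(np.rad2deg(Ro.from_matrix(R.T@G).as_rotvec())/6).round(3),'sh_now',(R.T@dp/.03).round(3),'sh_goal',(G.T@dp/.03).round(3),'pos',s['tool_pos'].round(4),'q',s['q'].round(2),'F',s['wrist_force'].round(1),'w',round(s['width'],3),'g',round(s['grip_force'],1))
A=.222;EX=np.array([np.cos(A),np.sin(A)]);EY=np.array([-np.sin(A),np.cos(A)]);C0=np.array([.4981,-.2408])
def rack(x,y):return C0+x*EX+y*EY
E
python3 - <<'E'
from h import *
print(Ro.from_rotvec(read_state()['tcp_rot']).as_matrix().round(3),rack(0,.095),rack(0,0),rack(0,-.085))
plan([*rack(-.06,.02),.30],A)
plan([.14,-.48,.3],A)
P=cloud('top',np.load('top0.npy'));print(np.nanmax(P[235:280,440:510,2]), P[258,475])
E
```

```text
[[ 0.969  0.248 -0.   ]
 [ 0.248 -0.969  0.002]
 [ 0.    -0.002 -1.   ]] [ 0.47718281 -0.14813139] [ 0.4981 -0.2408] [ 0.51681538 -0.32371402]
t0.10 turn [ -0.015  -0.016 -14.725] sh_now [ 12.111 -11.31    0.114] sh_goal [11.654 11.781  0.09 ] pos [ 0.1674 -0.6534  0.3027] q [-1.36  0.26  1.61  0.    1.27 -0.04] F [-1.  -0.  -0.5] w 1.002 g 0.0
t0.10 turn [ -0.015  -0.016 -14.725] sh_now [ 0.549 -5.825  0.102] sh_goal [5.838 0.381 0.09 ] pos [ 0.1674 -0.6534  0.3027] q [-1.36  0.26  1.61  0.    1.27 -0.04] F [-1.  -0.  -0.5] w 1.002 g 0.0
0.17682658312085142 [ 0.40109663 -0.56412857  0.11701419]
```

Emit:
jog_arm(
  increments=[
    [[0, -1, 0, 0, 0, 0, 1], [0, -1, 0, 0, 0, 0, 1], [0, -1, 0, 0, 0, 0, 1], [0, -1, 0, 0, 0, 0, 1], [0, -1, 0, 0, 0, 0, 1]],
  ],
)

```text
time: 0.52
tool_pos: [0.1299, -0.5069, 0.303]
tcp_rot: [-3.115, -0.393, 0.0]
wrist_force: [0.0, 0.4, -0.3]
width: 0.997
grip_force: 0.0
```

Emit:
jog_arm(
  increments=[
    [[0.81, -0.4, 0, 0, 0, -1, 1], [0.84, -0.31, 0, 0, 0, -1, 1], [0.87, -0.22, 0, 0, 0, -1, 1], [0.89, -0.13, 0, 0, 0, -1, 1], [0.9, -0.04, 0, 0, 0, -1, 1]],
  ],
)

```text
time: 0.93
tool_pos: [0.2331, -0.4194, 0.3035]
tcp_rot: [-2.906, -1.193, -0.0]
wrist_force: [1.2, 0.5, 0.3]
width: 1.002
grip_force: 0.0
```

Emit:
jog_arm(
  increments=[
    [[0.9, 0.06, 0, 0, 0, -1, 1], [0.89, 0.15, 0, 0, 0, -1, 1], [0.87, 0.24, 0, 0, 0, -1, 1], [0.84, 0.33, 0, 0, 0, -1, 1], [0.8, 0.42, 0, 0, 0, -1, 1]],
  ],
)

```text
time: 1.35
tool_pos: [0.3357, -0.3309, 0.3035]
tcp_rot: [-2.498, -1.905, 0.0]
wrist_force: [-0.1, -1.0, 0.0]
width: 0.998
grip_force: 0.0
```

Emit:
jog_arm(
  increments=[
    [[0.75, 0.5, 0, 0, 0, -1, 1], [0.69, 0.57, 0, 0, 0, -1, 1], [0.63, 0.64, 0, 0, 0, -1, 1], [0.56, 0.7, 0, 0, 0, -1, 1], [0.48, 0.76, 0, 0, 0, -0.7, 1]],
  ],
)

```text
time: 1.77
tool_pos: [0.4376, -0.2429, 0.3035]
tcp_rot: [-1.958, -2.456, 0.0]
wrist_force: [0.4, -0.6, -0.3]
width: 1.003
grip_force: 0.0
```

Emit:
jog_arm(
  increments=[
    [[0, 0.6, 0, 0, 0, 0, 1], [0, 0.6, 0, 0, 0, 0, 1], [0, 0, 0, 0, 0, 0, 1], [0, 0, 0, 0, 0, 0, 1], [0, 0, 0, 0, 0, 0, 1]],
  ],
)

```text
time: 2.18
tool_pos: [0.4714, -0.2363, 0.3033]
tcp_rot: [-1.964, -2.45, 0.001]
wrist_force: [0.2, 0.1, -0.6]
width: 0.996
grip_force: 0.0
```

```bash
python3 - <<'E'
from h import *
s=read_state();p,d=viewer.read_camera('wrist');cv2.imwrite('pics/w1.png',p);np.save('w1.npy',d)
import pickle;pickle.dump(s,open('w1.pkl','wb'))
P=cloud('wrist',d,s)
plan([*rack(0,.095),.2],A)
q=P.reshape(-1,3);q=q[np.isfinite(q[:,0])]
r=np.c_[(q[:,:2]-C0)@EX,(q[:,:2]-C0)@EY,q[:,2]]
w=r[(abs(r[:,0])<.08)&(abs(r[:,1])<.16)]
print('table',np.median(w[(w[:,2]<.005),2]),'base',np.median(w[(w[:,2]>.005)&(w[:,2]<.015),2]))
b=w[(w[:,2]>.005)&(w[:,2]<.013)];print('rackbox',cv2.minAreaRect((b[:,:2]*1000).astype(np.float32)))
for n,lo,hi in[('r1',.08,.11),('r2',.03,.065),('sl',-.018,.018),('ha',-.135,-.035)]:
    k=w[(w[:,1]>lo)&(w[:,1]<hi)&(abs(w[:,0])<.04)&(w[:,2]>.045)]
    if len(k):print(n,len(k),np.percentile(k,1,0).round(4),np.percentile(k,99,0).round(4),np.median(k,0).round(4), np.polyfit(k[:,1],k[:,0],1).round(3), np.polyfit(k[:,0],k[:,1],1).round(3))
E
```

```text
t2.23 turn [-0.011 -0.006 -0.029] sh_now [2.829 0.837 3.449] sh_goal [2.828 0.841 3.448] pos [ 0.4712 -0.2365  0.3034] q [-0.51 -0.02  1.92 -0.    1.24 -0.73] F [ 0.  -0.2 -0.3] w 1.0 g 0.0
table -0.0004314359405443169 base 0.007495996057580057
rackbox ((1.2205238342285156, 10.771835327148438), (119.58416748046875, 287.78338623046875), 9.092325210571289)
r1 720 [-0.0285  0.0905  0.0483] [0.0302 0.1006 0.0764] [-0.0008  0.0955  0.0717] [ 0.357 -0.035] [0.011 0.096]
r2 679 [-0.0388  0.03    0.0465] [0.0261 0.0537 0.3291] [-0.0049  0.0481  0.0631] [ 1.069 -0.053] [0.258 0.047]
sl 6493 [-0.0098 -0.0094  0.0505] [0.0397 0.0178 0.3168] [0.0303 0.0106 0.2954] [0.522 0.021] [0.167 0.005]
ha 1796 [-0.0135 -0.1222  0.0466] [ 0.0174 -0.0393  0.0614] [ 0.0012 -0.0759  0.058 ] [0.001 0.001] [ 0.011 -0.077]
```

View pics/w1.png

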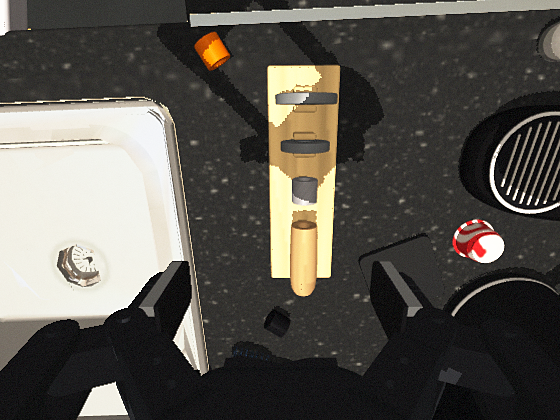

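Wrist view: large ring at (305,98), small ring at (305,146), steel sleeve at (305,188) and handle at (304,255), mouth towards the sleeve. The orange cylinder at (212,50) and the black one at (277,320) are decoys. I'll reach for the large ring.

Emit:
jog_arm(
  increments=[
    [[0.71, 0.22, 0.5, 0, 0, -0.03, 1], [0.71, 0.22, 0.5, 0, 0, 0, 1], [0.71, 0.22, 0.5, 0, 0, 0, 1], [0.71, 0.22, 0.5, 0, 0, 0, 1], [0, 0, 0.5, 0, 0, 0, 1]],
  ],
)

```text
time: 2.65
tool_pos: [0.4781, -0.1451, 0.2282]
tcp_rot: [-1.96, -2.454, -0.002]
wrist_force: [-0.1, -0.5, -0.3]
width: 1.003
grip_force: 0.0
```

Emit:
jog_arm(
  increments=[
    [[0, 0, 1, 0, 0, 0, 1], [0, 0, 1, 0, 0, 0, 1], [0, 0, 1, 0, 0, 0, 1], [0, 0, 0, 0, 0, 0, 1], [0, 0, 0, 0, 0, 0, 1]],
  ],
)

```text
time: 3.07
tool_pos: [0.477, -0.1473, 0.1375]
tcp_rot: [-1.959, -2.45, 0.003]
wrist_force: [1.0, -1.7, 1.6]
width: 1.003
grip_force: 0.0
```

```bash
python3 - <<'E'
from h import *
plan([*rack(.001,.0955),.095],A)
E
```

```text
t3.07 turn [-0.04  -0.025 -0.005] sh_now [-0.014  0.039  1.416] sh_goal [-0.011  0.033  1.416] pos [ 0.477  -0.1473  0.1375] q [-0.35  0.11  2.13 -0.    0.92 -0.57] F [ 1.  -1.7  1.6] w 1.003 g 0.0
```

Emit:
jog_arm(
  increments=[
    [[0, 0.03, 0.7, 0, 0, 0, 1], [0, 0, 0.7, 0, 0, 0, 1], [0, 0, 0, 0, 0, 0, 1], [0, 0, 0, 0, 0, 0, -1], [0, 0, 0, 0, 0, 0, -1]],
  ],
  force=50,
)

```text
time: 3.48
tool_pos: [0.4813, -0.1479, 0.0991]
tcp_rot: [1.96, 2.452, 0.001]
wrist_force: [-0.3, -0.8, 1.0]
width: 0.749
grip_force: 0.6
```

Emit:
jog_arm(
  increments=[
    [[0, 0, 0, 0, 0, 0, -1], [0, 0, 0, 0, 0, 0, -1], [0, 0, 0, 0, 0, 0, -1], [0, 0, 0, 0, 0, 0, -1], [0, 0, 0, 0, 0, 0, -1]],
  ],
)

```text
time: 3.9
tool_pos: [0.4814, -0.1479, 0.0995]
tcp_rot: [1.959, 2.452, 0.001]
wrist_force: [-2.7, -0.1, 7.3]
width: 0.696
grip_force: 53.3
```

```bash
python3 - <<'E'
from h import *
plan([*rack(.001,.0955),.095],A)
E
```

```text
t3.90 turn [0.026 0.021 0.007] sh_now [ 0.042 -0.107  0.151] sh_goal [ 0.042 -0.107  0.151] pos [ 0.4814 -0.1479  0.0995] q [-0.35  0.17  2.14 -0.    0.83 -0.57] F [-2.7 -0.1  7.3] w 0.696 g 53.3
```

Emit:
jog_arm(
  increments=[
    [[0, 0, -0.5, 0, 0, 0, -1], [0, 0, -1, 0, 0, 0, -1], [0, 0, -1, 0, 0, 0, -1], [0, 0, 0, 0, 0, 1, -1], [0, 0, 0, 0, 0, 1, -1]],
  ],
)

```text
time: 4.32
tool_pos: [0.4827, -0.1482, 0.1765]
tcp_rot: [2.207, 2.225, 0.006]
wrist_force: [-0.3, 0.5, -0.5]
width: 0.692
grip_force: 54.7
```

Emit:
jog_arm(
  increments=[
    [[0.5, 0, 0, 0, 0, 0.16, -1], [0.5, 0, 0, 0, 0, 0, -1], [0.5, 0, 0, 0, 0, 0, -1], [0.5, 0, 0, 0, 0, 0, -1], [0, 0, 0, 0, 0, 0, -1]],
  ],
)

```text
time: 4.73
tool_pos: [0.4804, -0.0855, 0.1733]
tcp_rot: [2.223, 2.218, 0.003]
wrist_force: [0.4, -0.1, -0.9]
width: 0.693
grip_force: 54.7
```

```bash
python3 - <<'E'
from h import *
plan([.4828,-.05,.1325],-.005)
s=read_state()
p,d=viewer.read_camera('wrist');cv2.imwrite('pics/w2.png',p);np.save('w2.npy',d)
p2,d2=viewer.read_camera('top');cv2.imwrite('pics/t2.png',p2);np.save('t2.npy',d2)
cv2.imwrite('pics/both2.png',np.vstack([cv2.resize(p,(448,336)),cv2.resize(p2[185:265,160:290],(448,264))]))
P=cloud('wrist',d,s)
R=Ro.from_rotvec(s['tcp_rot']).as_matrix();T=(P-s['tool_pos'])@R
t=T.reshape(-1,3);k=t[(abs(t[:,1])<.027)&(t[:,2]>.02)&(t[:,2]<.1)&(abs(t[:,0])<.02)]
print('ring in tool',len(k),np.percentile(k,[1,50,99],0).round(4) if len(k) else '')
q=P.reshape(-1,3);a=q[(q[:,2]>.06)&(q[:,2]<.1)&(abs(q[:,0]-.483)<.012)&(q[:,1]>-.02)&(q[:,1]<.065)]
print('axle w',len(a),np.percentile(a,[1,50,99],0).round(4));print(np.polyfit(a[:,1],a[:,0],1))
for y in(-.01,0,.02,.04,.06):
    k=a[abs(a[:,1]-y)<.006]; 
    if len(k):print(y,k[:,0].min().round(4),k[:,0].max().round(4),k[:,2].max().round(4))
b=q[(q[:,2]>.09)&(q[:,2]<.106)&(abs(q[:,0]-.483)<.03)&(q[:,1]>.06)&(q[:,1]<.25)];print('barrel',len(b),np.percentile(b,[1,50,99],0).round(4))
E
```

```text
t4.73 turn [ 0.02  -0.005  0.026] sh_now [1.184 0.073 1.359] sh_goal [1.185 0.073 1.358] pos [ 0.4804 -0.0855  0.1733] q [-0.23  0.03  2.13  0.    0.98 -0.23] F [ 0.4 -0.1 -0.9] w 0.693 g 54.7
ring in tool 10283 [[-0.0026 -0.0259  0.0225]
 [ 0.0064  0.0007  0.0385]
 [ 0.0073  0.0261  0.0798]]
axle w 2706 [[ 0.4773 -0.0105  0.0775]
 [ 0.4831  0.0157  0.0823]
 [ 0.4889  0.0373  0.0847]]
[0.00384014 0.4830151 ]
-0.01 0.4773 0.4884 0.0842
0 0.4773 0.4889 0.0853
0.02 0.4772 0.4891 0.0851
0.04 0.4772 0.4889 0.0854Traceback (most recent call last):
  File "<stdin>", line 16, in <module>
    return _quantile_unchecked(
        a, q, axis, out, overwrite_input, method, keepdims, weights)
    return _ureduce(a,
                    func=_quantile_ureduce_func,
    ...<5 lines>...
                    overwrite_input=overwrite_input,
                    method=method)
    r = func(a, **kwargs)
    result = _quantile(arr,
                       quantiles=q,
    ...<2 lines>...
                       out=out,
                       weights=wgt)
    slices_having_nans = np.isnan(arr[-1, ...])
                                  ~~~^^^^^^^^^
IndexError: index -1 is out of bounds for axis 0 with size 0
```

View pics/both2.png

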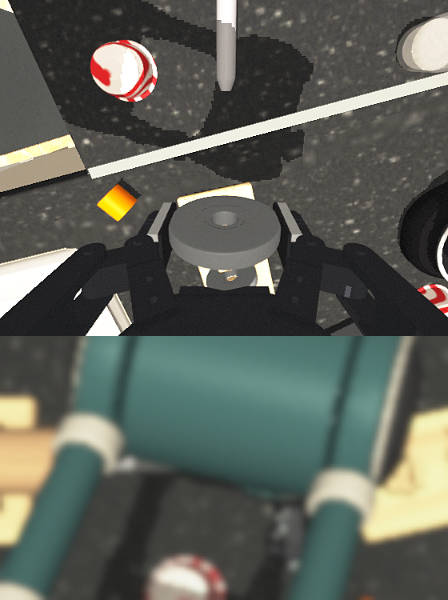

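```bash
python3 - <<'E'
from h import *
s=read_state();d=np.load('w2.npy')
T=(cloud('wrist',d,s)-s['tool_pos'])@Ro.from_rotvec(s['tcp_rot']).as_matrix()
t=T.reshape(-1,3);k=t[(abs(t[:,1])<.025)&(t[:,2]>.026)&(t[:,2]<.08)&(t[:,0]>.002)&(t[:,0]<.012)]
A_=np.c_[k[:,1:],np.ones(len(k))];c=np.linalg.lstsq(A_,k[:,0],rcond=None)[0];print('face x = ',c, 'at centre',c@[0,.0535,1])
f=t[(abs(t[:,1])<.035)&(t[:,2]>.015)&(t[:,2]<.09)&(abs(t[:,0]-(t[:,1:]@c[:2]+c[2]))<.0015)]
print('extent',np.percentile(f,[.2,99.8],0).round(4))
b=t[(abs(t[:,1])<.012)&(abs(t[:,2]-.0535)<.012)&(t[:,0]<.0035)&(t[:,0]>-.006)];print('bore',len(b),b.min(0),b.max(0))
E
```

```text
face x =  [0.00061419 0.00987493 0.00582563] at centre 0.006353943378650268
extent [[ 0.0046 -0.0308  0.0223]
 [ 0.0076  0.0333  0.0823]]
bore 279 [-0.00333208 -0.00581487  0.0553002 ] [0.00342497 0.00795378 0.06224984]
```

Emit:
jog_arm(
  increments=[
    [[0.3, 0.06, 0.45, 0.02, 0, 0.03, -1], [0.3, 0, 0.45, 0, 0, 0, -1], [0.3, 0, 0.46, 0, 0, 0, -1], [0.28, 0, 0, 0, 0, 0, -1], [0, 0, 0, 0, 0, 0, -1]],
  ],
)

```text
time: 5.25
tool_pos: [0.4815, -0.0513, 0.1308]
tcp_rot: [-2.227, -2.212, 0.004]
wrist_force: [0.7, -0.2, 0.3]
width: 0.698
grip_force: 54.7
```

Emit:
jog_arm(
  increments=[
    [[0, 0, 0, 0, 0, 0, -1], [0, 0, 0, 0, 0, 0, -1], [0, 0, 0, 0, 0, 0, -1], [0, 0, 0, 0, 0, 0, -1], [0, 0, 0, 0, 0, 0, -1]],
  ],
)

```text
time: 5.67
tool_pos: [0.4824, -0.0522, 0.1316]
tcp_rot: [-2.229, -2.213, 0.002]
wrist_force: [-0.7, -0.4, -1.0]
width: 0.699
grip_force: 54.7
```

```bash
python3 - <<'E'
from h import *
plan([.4826,-.05,.1323],-.004)
s=read_state();p,d=viewer.read_camera('wrist');P=cloud('wrist',d,s);q=P.reshape(-1,3)
a=q[(q[:,2]>.07)&(q[:,2]<.1)&(abs(q[:,0]-.483)<.012)&(q[:,1]>-.02)&(q[:,1]<.065)]
for y in(-.012,0,.02,.04,.06):
    k=a[abs(a[:,1]-y)<.004]
    if len(k):print(y,k[:,0].min().round(4),k[:,0].max().round(4),np.percentile(k[:,2],99).round(4))
print(a[:,1].min())
b=q[(q[:,2]>.06)&(q[:,2]<.106)&(abs(q[:,0]-.483)<.02)&(q[:,1]>.064)&(q[:,1]<.09)];print('face y',len(b),b[:,1].min() if len(b) else '')
E
```

```text
t5.67 turn [-0.011  0.002 -0.03 ] sh_now [ 0.073  0.008 -0.023] sh_goal [ 0.073  0.008 -0.023] pos [ 0.4824 -0.0522  0.1316] q [-0.16  0.09  2.16 -0.    0.9  -0.15] F [-0.7 -0.4 -1. ] w 0.699 g 54.7
-0.012 0.4787 0.4869 0.0823
0 0.4772 0.4886 0.0845
0.02 0.4772 0.4889 0.0846
0.04 0.4773 0.4892 0.0846
0.06 0.4775 0.4894 0.0846
-0.011840557889638684
face y 0
```

Emit:
jog_arm(
  increments=[
    [[0.4, 0.01, -0.02, 0, 0, -0.03, -1], [0.4, 0, 0, 0, 0, 0, -1], [0.4, 0, 0, 0, 0, 0, -1], [0.4, 0, 0, 0, 0, 0, -1], [0.2, 0, 0, 0, 0, 0, -1]],
  ],
)

```text
time: 6.13
tool_pos: [0.4823, 0.0042, 0.1316]
tcp_rot: [-2.222, -2.218, 0.002]
wrist_force: [0.1, -0.7, -0.8]
width: 0.693
grip_force: 54.7
```

Emit:
jog_arm(
  increments=[
    [[0.2, 0, 0, 0, 0, 0, -1], [0.2, 0, 0, 0, 0, 0, -1], [0.2, 0, 0, 0, 0, 0, -1], [0.2, 0, 0, 0, 0, 0, -1], [0, 0, 0, 0, 0, 0, -1]],
  ],
)

```text
time: 6.55
tool_pos: [0.4826, 0.027, 0.1317]
tcp_rot: [-2.224, -2.217, 0.002]
wrist_force: [0.2, -0.7, 0.3]
width: 0.691
grip_force: 54.7
```

```bash
python3 - <<'E'
from h import *
plan([.4826,.066,.1323],-.004)
s=read_state();p,d=viewer.read_camera('wrist');P=cloud('wrist',d,s);q=P.reshape(-1,3)
cv2.imwrite('pics/w3.png',p[150:420,120:440])
a=q[(q[:,2]>.07)&(q[:,2]<.1)&(abs(q[:,0]-.483)<.012)&(q[:,1]>.0)&(q[:,1]<.068)];print(a.min(0))
b=q[(q[:,2]>.05)&(q[:,2]<.11)&(abs(q[:,0]-.483)<.03)&(q[:,1]>.064)&(q[:,1]<.09)];print('face y',len(b),b[:,1].min() if len(b) else '')
E
```

```text
t6.55 turn [-0.02  -0.003  0.009] sh_now [ 1.299 -0.005 -0.02 ] sh_goal [ 1.299 -0.006 -0.021] pos [0.4826 0.027  0.1317] q [0.   0.08 2.16 0.   0.9  0.01] F [ 0.2 -0.7  0.3] w 0.691 g 54.7
[4.71000273e-01 2.51180395e-05 7.00229303e-02]
face y 5347 0.06400028281213507
```

View pics/w3.png

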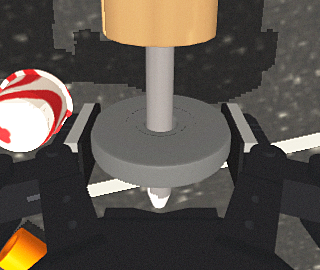

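The picture shows the ring at (160,140) threaded on the axle, tip at (158,200) behind it, with no force.

Emit:
jog_arm(
  increments=[
    [[0.3, 0, 0, 0, 0, 0, -1], [0.3, 0, 0, 0, 0, 0, -1], [0.3, 0, 0, 0, 0, 0, -1], [0.2, 0, 0, 0, 0, 0, -1], [0.1, 0, 0, 0, 0, 0, -1]],
  ],
)

```text
time: 7.02
tool_pos: [0.4827, 0.0633, 0.1317]
tcp_rot: [-2.223, -2.217, 0.002]
wrist_force: [0.6, 0.4, -0.8]
width: 0.693
grip_force: 54.7
```

Emit:
jog_arm(
  increments=[
    [[0.06, 0, 0, 0, 0, 0, -1], [0.06, 0, 0, 0, 0, 0, -1], [0.06, 0, 0, 0, 0, 0, -1], [0, 0, 0, 0, 0, 0, -1], [0, 0, 0, 0, 0, 0, -1]],
  ],
)

```text
time: 7.43
tool_pos: [0.4828, 0.0675, 0.1317]
tcp_rot: [-2.225, -2.216, 0.002]
wrist_force: [0.4, 0.6, -0.3]
width: 0.7
grip_force: 54.7
```

```bash
python3 - <<'E'
from h import *
plan([.4826,.066,.1323],-.004)
E
```

```text
t7.43 turn [-0.02  -0.     0.002] sh_now [-0.051 -0.006 -0.021] sh_goal [-0.051 -0.006 -0.021] pos [0.4828 0.0675 0.1317] q [0.09 0.09 2.16 0.   0.9  0.09] F [ 0.4  0.6 -0.3] w 0.7 g 54.7
```

No contact yet; continue in small steps.

Emit:
jog_arm(
  increments=[
    [[0.05, 0, 0, 0, 0, 0, -1], [0.05, 0, 0, 0, 0, 0, -1], [0.0, 0, 0, 0, 0, 0, -1], [0, 0, 0, 0, 0, 0, -1], [0, 0, 0, 0, 0, 0, -1]],
  ],
)

```text
time: 7.85
tool_pos: [0.4828, 0.0681, 0.1317]
tcp_rot: [2.224, 2.217, -0.008]
wrist_force: [-0.2, -11.1, 0.3]
width: 0.693
grip_force: 54.8
```

Emit:
jog_arm(
  increments=[
    [[0.05, 0, 0, 0, 0, 0, -1], [0.05, 0, 0, 0, 0, 0, -1], [0.0, 0, 0, 0, 0, 0, -1], [0, 0, 0, 0, 0, 0, -1], [0, 0, 0, 0, 0, 0, -1]],
  ],
)

```text
time: 8.27
tool_pos: [0.4828, 0.0685, 0.1317]
tcp_rot: [2.22, 2.216, -0.014]
wrist_force: [0.5, -24.1, 2.4]
width: 0.695
grip_force: 55.0
```

Emit:
jog_arm(
  increments=[
    [[-0.1, 0, 0, 0, 0, 0, -1], [0, 0, 0, 0, 0, 0, 0.8], [0, 0, 0, 0, 0, 0, 0.8], [0, 0, 0, 0, 0, 0, 0.8], [0, 0, 0, 0, 0, 0, 0.8]],
  ],
)

```text
time: 8.68
tool_pos: [0.4829, 0.0709, 0.1318]
tcp_rot: [-2.224, -2.216, 0.002]
wrist_force: [-0.5, -0.2, -0.3]
width: 0.9
grip_force: 0.0
```

Emit:
jog_arm(
  increments=[
    [[0, 0, -0.4, 0, 0, 0, 0.8], [0, 0, -1, 0, 0, 0, 0.8], [0, 0, -1, 0, 0, 0, 0.8], [0, 0, -1, 0, 0, 0, 0.8], [0, 0, -0.6, 0, 0, 0, 0.8]],
  ],
)

```text
time: 9.1
tool_pos: [0.4842, 0.0712, 0.2552]
tcp_rot: [2.224, 2.217, 0.003]
wrist_force: [1.1, 0.7, 1.4]
width: 0.898
grip_force: 0.0
```

Emit:
jog_arm(
  increments=[
    [[-1, 0, 0, 0, 0, -0.7, 0.8], [-1, 0, 0, 0, 0, -0.7, 0.8], [-1, 0, 0, 0, 0, -0.7, 0.8], [0, 0, 0, 0, 0, 0, 0.8], [0, 0, 0, 0, 0, 0, 0.8]],
  ],
)

```text
time: 9.52
tool_pos: [0.4894, -0.0197, 0.2518]
tcp_rot: [-1.971, -2.444, 0.001]
wrist_force: [0.9, 0.0, -0.4]
width: 0.9
grip_force: 0.0
```

```bash
python3 - <<'E'
from h import *
plan([*rack(.001,.0),.15],A)
s=read_state();p,d=viewer.read_camera('wrist');P=cloud('wrist',d,s);q=P.reshape(-1,3)
cv2.imwrite('pics/w4.png',p)
b=q[(q[:,2]>.04)&(q[:,2]<.13)&(abs(q[:,0]-.483)<.035)&(q[:,1]>.04)&(q[:,1]<.1)]
for z in np.arange(.05,.115,.01):
    k=b[abs(b[:,2]-z)<.005]
    if len(k):print(z.round(3),len(k),np.percentile(k,[2,98],0).round(4).tolist())
E
```

```text
t9.52 turn [-0.016 -0.007 -0.083] sh_now [-7.265 -1.238  3.389] sh_goal [-7.251 -1.307  3.392] pos [ 0.4894 -0.0197  0.2518] q [-0.09 -0.05  2.05  0.    1.14 -0.3 ] F [ 0.9  0.  -0.4] w 0.9 g 0.0
0.05 7 [[0.4687, 0.064, 0.0501], [0.4999, 0.0643, 0.0548]]
0.06 20 [[0.4598, 0.064, 0.0557], [0.5064, 0.0644, 0.0641]]
0.07 35 [[0.456, 0.064, 0.0655], [0.5114, 0.0645, 0.0746]]
0.08 674 [[0.4564, 0.0406, 0.0777], [0.5065, 0.0965, 0.0848]]
0.09 925 [[0.4551, 0.0642, 0.0855], [0.5113, 0.0995, 0.0949]]
0.1 2487 [[0.4613, 0.0644, 0.0952], [0.5054, 0.0994, 0.1046]]
0.11 514 [[0.4729, 0.0645, 0.1051], [0.4949, 0.0738, 0.1081]]
```

View pics/w4.png

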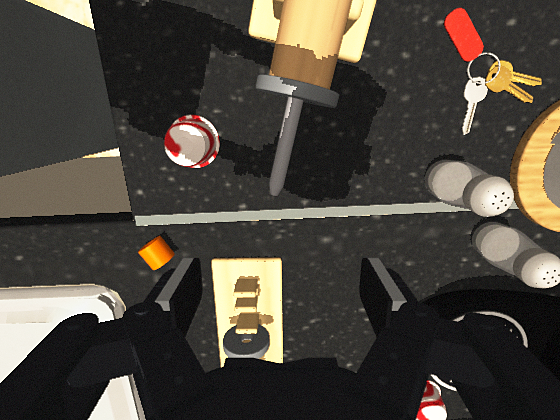

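Wrist view: the large ring sits against the barrel (~(297,88)) and upright, with its outer face at y = 0.064. The axle tip is at (275,190) and the small ring is still at (247,342). Now the sleeve.

Emit:
jog_arm(
  increments=[
    [[-0.9, -0.16, 0, 0, 0, -0.08, 0.2], [-0.9, -0.16, 0, 0, 0, 0, 0.2], [-0.9, -0.16, 0, 0, 0, 0, 0.2], [-0.9, -0.16, 0, 0, 0, 0, 0.2], [-0.9, -0.16, 0, 0, 0, 0, 0.2]],
  ],
)

```text
time: 9.98
tool_pos: [0.4959, -0.1556, 0.2515]
tcp_rot: [-1.955, -2.456, 0.001]
wrist_force: [0.6, -0.2, 0.4]
width: 0.598
grip_force: 0.0
```

Emit:
jog_arm(
  increments=[
    [[-0.9, -0.16, 0, 0, 0, 0, 0.2], [-0.9, -0.16, 0, 0, 0, 0, 0.2], [-0.9, -0.16, 0.4, 0, 0, 0, 0.2], [0, 0, 0.7, 0, 0, 0, 0.2], [0, 0, 0, 0, 0, 0, 0.2]],
  ],
)

```text
time: 10.4
tool_pos: [0.4981, -0.2371, 0.2147]
tcp_rot: [-1.955, -2.448, 0.003]
wrist_force: [-0.6, 1.1, -1.0]
width: 0.603
grip_force: 0.0
```

```bash
python3 - <<'E'
from h import *
s=read_state();p,d=viewer.read_camera('wrist');P=cloud('wrist',d,s);q=P.reshape(-1,3)
plan([*rack(.0015,-.002),.098],A,s)
q=q[np.isfinite(q[:,0])];r=np.c_[(q[:,:2]-C0)@EX,(q[:,:2]-C0)@EY,q[:,2]]
for n,lo,hi,z in[('sl',-.02,.02,.09),('r2',.03,.065,.09),('ha',-.135,-.035,.09)]:
    k=r[(r[:,1]>lo)&(r[:,1]<hi)&(abs(r[:,0])<.03)&(r[:,2]>.047)&(r[:,2]<z)]
    if len(k):print(n,len(k),np.percentile(k,1,0).round(4),np.percentile(k,99,0).round(4))
cv2.imwrite('pics/w5.png',p)
E
```

```text
t10.40 turn [-0.066 -0.051  0.011] sh_now [-0.207  0.051  3.89 ] sh_goal [-0.186  0.024  3.891] pos [ 0.4981 -0.2371  0.2147] q [-0.49  0.11  1.96 -0.    1.08 -0.71] F [-0.6  1.1 -1. ] w 0.603 g 0.0
sl 1114 [-0.0116 -0.0118  0.0482] [0.0149 0.0138 0.0595]
r2 1003 [-0.0223  0.0438  0.0479] [0.0254 0.0537 0.0663]
ha 2926 [-0.0126 -0.1219  0.0487] [ 0.017  -0.0391  0.0613]
```

Emit:
jog_arm(
  increments=[
    [[-0.15, 0.03, 0.7, 0, 0, 0, 0.2], [0, 0, 0.8, 0, 0, 0, 0.2], [0, 0, 0.8, 0, 0, 0, 0.2], [0, 0, 0.5, 0, 0, 0, 0.2], [0, 0, 0, 0, 0, 0, 0.2]],
  ],
)

```text
time: 10.87
tool_pos: [0.4996, -0.2394, 0.1317]
tcp_rot: [-1.951, -2.451, 0.003]
wrist_force: [-0.6, 0.2, -0.1]
width: 0.601
grip_force: 0.0
```

```bash
python3 - <<'E'
from h import *
plan([*rack(.0016,-.001),.098],A)
E
```

```text
t10.87 turn [-0.066 -0.051  0.041] sh_now [-0.073  0.004  1.122] sh_goal [-0.067 -0.004  1.122] pos [ 0.4996 -0.2394  0.1317] q [-0.49  0.21  2.01 -0.    0.93 -0.72] F [-0.6  0.2 -0.1] w 0.601 g 0.0
```

Emit:
jog_arm(
  increments=[
    [[-0.07, 0, 0.6, -0.05, -0.04, 0.04, 0.2], [0, 0, 0.5, 0, 0, 0, 0.2], [0, 0, 0, 0, 0, 0, 0.2], [0, 0, 0, 0, 0, 0, -1], [0, 0, 0, 0, 0, 0, -1]],
  ],
)

```text
time: 11.28
tool_pos: [0.5009, -0.2444, 0.1033]
tcp_rot: [1.959, 2.453, -0.005]
wrist_force: [-25.1, -8.2, 17.7]
width: 0.326
grip_force: 12.2
```

Emit:
jog_arm(
  increments=[
    [[0, 0, 0, 0, 0, 0, -1], [0, 0, 0, 0, 0, 0, -1], [0, 0, 0, 0, 0, 0, -1], [0, 0, 0, 0, 0, 0, -1], [0, 0, 0, 0, 0, 0, -1]],
  ],
)

```text
time: 11.7
tool_pos: [0.5, -0.2447, 0.1036]
tcp_rot: [1.961, 2.452, -0.005]
wrist_force: [-9.9, -1.6, 7.3]
width: 0.301
grip_force: 49.4
```

```bash
python3 - <<'E'
from h import *
plan([*rack(.0016,-.001),.098],A)
E
```

```text
t11.70 turn [-0.012  0.031 -0.002] sh_now [0.109 0.02  0.185] sh_goal [0.109 0.02  0.186] pos [ 0.5    -0.2447  0.1036] q [-0.5   0.25  2.03 -0.    0.86 -0.72] F [-9.9 -1.6  7.3] w 0.301 g 49.4
```

Emit:
jog_arm(
  increments=[
    [[0, 0, -0.5, 0, 0, 0, -1], [0, 0, -1, 0, 0, 0, -1], [0, 0, -1, 0, 0, 0, -1], [0.5, 0, 0, 0, 0, 0.7, -1], [0.9, 0.05, 0, 0, 0, 0.7, -1]],
  ],
  force=60,
)

```text
time: 12.12
tool_pos: [0.499, -0.2052, 0.1822]
tcp_rot: [2.134, 2.285, 0.005]
wrist_force: [0.4, 0.9, -0.2]
width: 0.296
grip_force: 59.0
```

Emit:
jog_arm(
  increments=[
    [[0.9, 0, 0, 0, 0, 0.7, -1], [0.9, 0, 0, 0, 0, 0.06, -1], [0.9, 0, 0, 0, 0, 0, -1], [0.5, 0, 0, 0, 0, 0, -1], [0, 0, 0, 0, 0, 0, -1]],
  ],
)

```text
time: 12.53
tool_pos: [0.4945, -0.1041, 0.1781]
tcp_rot: [2.22, 2.214, 0.004]
wrist_force: [-0.1, 0.5, -0.1]
width: 0.294
grip_force: 59.0
```

```bash
cat > look.py <<'E'
from h import *
s=read_state();p,d=viewer.read_camera('wrist')
plan([.4826,-.06,.1323],-.004,s)
P=cloud('wrist',d,s);t=((P-s['tool_pos'])@Ro.from_rotvec(s['tcp_rot']).as_matrix()).reshape(-1,3)
k=t[(abs(t[:,1])<.011)&(t[:,2]>.03)&(t[:,2]<.085)&(abs(t[:,0])<.06)]
for z in np.arange(.034,.082,.006):
    m=k[abs(k[:,2]-z)<.003]
    if len(m)>5:print('z%.3f'%z,len(m),np.percentile(m,[2,98],0).round(4).tolist())
E
python3 look.py; python3 - <<'E'
E
```

```text
t12.53 turn [0.06  0.023 0.011] sh_now [ 1.474 -0.41   1.52 ] sh_goal [ 1.469 -0.402  1.526] pos [ 0.4945 -0.1041  0.1781] q [-0.26  0.06  2.09 -0.    0.99 -0.25] F [-0.1  0.5 -0.1] w 0.294 g 59.0
z0.046 2429 [[-0.0068, -0.008, 0.0444], [0.0184, 0.0103, 0.0488]]
z0.052 523 [[-0.0066, -0.0108, 0.049], [0.0187, 0.0108, 0.0545]]
z0.058 101 [[0.0168, -0.0109, 0.0552], [0.0188, 0.0108, 0.0609]]
z0.064 490 [[0.0115, -0.0099, 0.0614], [0.0187, 0.0102, 0.0669]]
z0.070 141 [[0.0117, -0.0073, 0.067], [0.0187, 0.0097, 0.0725]]
```

Emit:
jog_arm(
  increments=[
    [[0.3, -0.2, 0.46, 0.05, 0.02, 0.01, -1], [0.4, -0.2, 0.46, 0, 0, 0, -1], [0.4, 0, 0.46, 0, 0, 0, -1], [0.37, 0, 0, 0, 0, 0, -1], [0, 0, 0, 0, 0, 0, -1]],
  ],
)

```text
time: 13.0
tool_pos: [0.4811, -0.0615, 0.1336]
tcp_rot: [-2.227, -2.212, 0.004]
wrist_force: [-0.6, -0.3, -0.2]
width: 0.295
grip_force: 59.0
```

Emit:
jog_arm(
  increments=[
    [[0, 0, 0, 0, 0, 0, -1], [0, 0, 0, 0, 0, 0, -1], [0, 0, 0, 0, 0, 0, -1], [0, 0, 0, 0, 0, 0, -1], [0, 0, 0, 0, 0, 0, -1]],
  ],
)

```text
time: 13.42
tool_pos: [0.4828, -0.0631, 0.1353]
tcp_rot: [2.229, 2.213, -0.001]
wrist_force: [-0.4, -0.0, -0.1]
width: 0.297
grip_force: 59.0
```

```bash
cat >> look.py <<'E'
plan([.4825,.0454,.1367],-.004,s)
q=P.reshape(-1,3);a=q[(q[:,2]>.07)&(q[:,2]<.1)&(abs(q[:,0]-.483)<.012)&(q[:,1]>-.02)&(q[:,1]<.06)]
for y in(-.012,0,.02,.04):
    m=a[abs(a[:,1]-y)<.004]
    if len(m):print('axle',y,m[:,0].min().round(4),m[:,0].max().round(4),np.percentile(m[:,2],99).round(4))
E
python3 look.py
```

```text
t13.42 turn [-0.002  0.01  -0.033] sh_now [ 0.104 -0.008  0.1  ] sh_goal [ 0.104 -0.008  0.1  ] pos [ 0.4828 -0.0631  0.1353] q [-0.18  0.08  2.16 -0.    0.9  -0.17] F [-0.4 -0.  -0.1] w 0.297 g 59.0
z0.046 2445 [[-0.0068, -0.008, 0.0444], [0.0184, 0.0103, 0.0488]]
z0.052 852 [[-0.0061, -0.0108, 0.0491], [0.0597, 0.0108, 0.0547]]
z0.058 200 [[0.0172, -0.0106, 0.0551], [0.059, 0.0106, 0.0608]]
z0.064 484 [[0.0114, -0.0098, 0.0615], [0.0187, 0.0101, 0.0669]]
z0.070 142 [[0.0123, -0.0077, 0.067], [0.0188, 0.0097, 0.0719]]
t13.42 turn [-0.002  0.01  -0.033] sh_now [ 3.617 -0.038 -0.05 ] sh_goal [ 3.617 -0.025 -0.047] pos [ 0.4828 -0.0631  0.1353] q [-0.18  0.08  2.16 -0.    0.9  -0.17] F [-0.4 -0.  -0.1] w 0.297 g 59.0
axle -0.012 0.4789 0.4872 0.0825
axle 0 0.4769 0.4888 0.0845
axle 0.02 0.4771 0.4892 0.0846
axle 0.04 0.4773 0.4891 0.0847
```

Emit:
jog_arm(
  increments=[
    [[0.3, -0.02, -0.05, 0, 0, -0.03, -1], [0.3, 0, 0, 0, 0, 0, -1], [0.3, 0, 0, 0, 0, 0, -1], [0.2, 0, 0, 0, 0, 0, -1], [0.2, 0, 0, 0, 0, 0, -1]],
  ],
)

```text
time: 13.88
tool_pos: [0.4818, -0.0225, 0.1362]
tcp_rot: [-2.224, -2.218, 0.002]
wrist_force: [0.6, 0.1, -1.0]
width: 0.296
grip_force: 59.0
```

Emit:
jog_arm(
  increments=[
    [[0.2, 0, 0, 0, 0, 0, -1], [0.2, 0, 0, 0, 0, 0, -1], [0.2, 0, 0, 0, 0, 0, -1], [0, 0, 0, 0, 0, 0, -1], [0, 0, 0, 0, 0, 0, -1]],
  ],
)

```text
time: 14.3
tool_pos: [0.482, -0.0053, 0.1361]
tcp_rot: [-2.224, -2.218, 0.003]
wrist_force: [-0.1, -0.4, -0.5]
width: 0.297
grip_force: 59.0
```

```bash
python3 look.py
```

```text
t14.30 turn [-0.013  0.009  0.011] sh_now [-1.823  0.026  0.13 ] sh_goal [-1.824  0.028  0.128] pos [ 0.482  -0.0053  0.1361] q [-0.06  0.07  2.16 -0.    0.91 -0.06] F [-0.1 -0.4 -0.5] w 0.297 g 59.0
z0.046 2429 [[-0.0068, -0.008, 0.0443], [0.0184, 0.0103, 0.0488]]
z0.052 2652 [[-0.0033, -0.0105, 0.0493], [0.0591, 0.01, 0.0549]]
z0.058 689 [[0.0173, -0.0101, 0.055], [0.0589, 0.0099, 0.0605]]
z0.064 117 [[0.0155, -0.0104, 0.0612], [0.0188, 0.0108, 0.0668]]
z0.070 30 [[0.0177, -0.0093, 0.067], [0.0186, 0.0103, 0.0704]]
t14.30 turn [-0.013  0.009  0.011] sh_now [ 1.69   0.013 -0.02 ] sh_goal [ 1.69   0.011 -0.018] pos [ 0.482  -0.0053  0.1361] q [-0.06  0.07  2.16 -0.    0.91 -0.06] F [-0.1 -0.4 -0.5] w 0.297 g 59.0
axle -0.012 0.4711 0.4948 0.0916
axle 0 0.471 0.495 0.0919
axle 0.02 0.4772 0.4888 0.0844
axle 0.04 0.4775 0.489 0.0845
```

Emit:
jog_arm(
  increments=[
    [[0.35, 0.01, -0.02, 0, 0, 0, -1], [0.4, 0, 0, 0, 0, 0, -1], [0.35, 0, 0, 0, 0, 0, -1], [0.3, 0, 0, 0, 0, 0, -1], [0.2, 0, 0, 0, 0, 0, -1]],
  ],
)

```text
time: 14.77
tool_pos: [0.4824, 0.0438, 0.1368]
tcp_rot: [-2.224, -2.218, 0.002]
wrist_force: [-0.3, -0.2, 0.5]
width: 0.297
grip_force: 59.0
```

Emit:
jog_arm(
  increments=[
    [[0.05, 0, 0, 0, 0, 0, -1], [0.05, 0, 0, 0, 0, 0, -1], [0, 0, 0, 0, 0, 0, -1], [0, 0, 0, 0, 0, 0, -1], [0, 0, 0, 0, 0, 0, -1]],
  ],
)

```text
time: 15.18
tool_pos: [0.4825, 0.0451, 0.1368]
tcp_rot: [-2.226, -2.217, 0.002]
wrist_force: [-0.4, -0.1, -0.4]
width: 0.297
grip_force: 59.0
```

Emit:
jog_arm(
  increments=[
    [[0.05, 0, 0, 0, 0, 0, -1], [0.05, 0, 0, 0, 0, 0, -1], [0, 0, 0, 0, 0, 0, -1], [0, 0, 0, 0, 0, 0, -1], [0, 0, 0, 0, 0, 0, -1]],
  ],
)

```text
time: 15.6
tool_pos: [0.4825, 0.0464, 0.1368]
tcp_rot: [2.223, 2.216, -0.007]
wrist_force: [-1.3, -9.2, 0.7]
width: 0.299
grip_force: 59.1
```

Emit:
jog_arm(
  increments=[
    [[0.05, 0, 0, 0, 0, 0, -1], [0.05, 0, 0, 0, 0, 0, -1], [0, 0, 0, 0, 0, 0, -1], [0, 0, 0, 0, 0, 0, -1], [-0.1, 0, 0, 0, 0, 0, -1]],
  ],
)

```text
time: 16.02
tool_pos: [0.4825, 0.0462, 0.1368]
tcp_rot: [2.225, 2.216, -0.006]
wrist_force: [-0.4, 0.2, -0.1]
width: 0.301
grip_force: 59.0
```

Emit:
jog_arm(
  increments=[
    [[0, 0, 0, 0, 0, 0, 0], [0, 0, 0, 0, 0, 0, 0.2], [0, 0, 0, 0, 0, 0, 0.2], [0, 0, 0, 0, 0, 0, 0.2], [0, 0, -0.3, 0, 0, 0, 0.2]],
  ],
)

```text
time: 16.43
tool_pos: [0.4811, 0.0487, 0.1444]
tcp_rot: [-2.223, -2.216, 0.006]
wrist_force: [-0.2, 0.7, -1.0]
width: 0.602
grip_force: 0.0
```

Emit:
jog_arm(
  increments=[
    [[0, 0, -1, 0, 0, 0, 0.2], [0, 0, -1, 0, 0, 0, 0.2], [0, 0, -1, 0, 0, 0, 0.2], [-0.5, 0, -0.5, 0, 0, 0, 0.2], [-1, 0, 0, 0, 0, -0.7, 0.2]],
  ],
)

```text
time: 16.85
tool_pos: [0.4854, 0.0052, 0.2568]
tcp_rot: [2.133, 2.298, 0.01]
wrist_force: [1.1, 0.1, 1.3]
width: 0.602
grip_force: 0.0
```

Emit:
jog_arm(
  increments=[
    [[-1, 0, 0, 0, 0, -0.7, 0.2], [-1, 0, 0, 0, 0, -0.7, 0.2], [0, 0, 0, 0, 0, 0, 0.2], [0, 0, 0, 0, 0, 0, 0.2], [0, 0, 0, 0, 0, 0, 0.2]],
  ],
)

```text
time: 17.27
tool_pos: [0.4888, -0.0558, 0.2512]
tcp_rot: [-1.97, -2.446, 0.001]
wrist_force: [-0.3, -0.4, -0.4]
width: 0.597
grip_force: 0.0
```

```bash
python3 - <<'E'
from h import *
s=read_state();p,d=viewer.read_camera('wrist');cv2.imwrite('pics/w6.png',p)
plan([*rack(.002,-.100),.15],A,s)
q=cloud('wrist',d,s).reshape(-1,3)
b=q[(q[:,2]>.06)&(q[:,2]<.12)&(abs(q[:,0]-.483)<.035)&(q[:,1]>-.02)&(q[:,1]<.1)]
for z in np.arange(.08,.115,.004):
    k=b[abs(b[:,2]-z)<.002]
    if len(k)>5:print(z.round(3),len(k),np.percentile(k,[1,99],0).round(4).tolist())
E
```

```text
t17.27 turn [-0.011 -0.001 -0.068] sh_now [-9.424 -0.916  3.372] sh_goal [-9.417 -0.988  3.372] pos [ 0.4888 -0.0558  0.2512] q [-0.16 -0.04  2.04 -0.    1.14 -0.38] F [-0.3 -0.4 -0.4] w 0.597 g 0.0
0.08 583 [[0.4531, -0.011, 0.0781], [0.5091, 0.0862, 0.082]]
0.084 1110 [[0.4539, -0.0065, 0.082], [0.5127, 0.0859, 0.0859]]
0.088 1148 [[0.455, 0.0384, 0.0861], [0.5117, 0.092, 0.09]]
0.092 679 [[0.4561, 0.0391, 0.09], [0.5105, 0.0919, 0.0939]]
0.096 617 [[0.4588, 0.064, 0.0941], [0.5086, 0.0905, 0.098]]
0.1 964 [[0.4619, 0.0641, 0.098], [0.5049, 0.088, 0.1019]]
0.104 601 [[0.4659, 0.0641, 0.102], [0.5009, 0.0742, 0.106]]
0.108 407 [[0.4727, 0.0644, 0.106], [0.4935, 0.0737, 0.1085]]
```

View pics/w6.png

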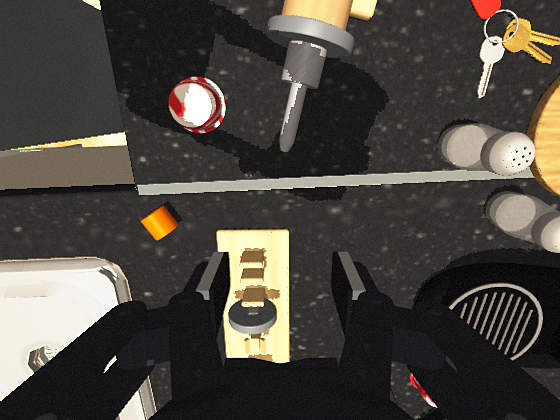

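Wrist view: the sleeve at (303,63) is tight against the ring, axle tip at (288,145), small ring at (252,315) in its slot. Depth puts the sleeve's end at y = 0.0384, 25.6 mm from the ring's face. Now the handle.

Emit:
jog_arm(
  increments=[
    [[-0.9, -0.1, 0, 0, 0, -0.07, 0.2], [-0.9, -0.1, 0, 0, 0, 0, 0.2], [-0.9, -0.1, 0, 0, 0, 0, 0.2], [-0.9, -0.1, 0, 0, 0, 0, 0.2], [-0.9, -0.1, 0, 0, 0, 0, 0.2]],
  ],
)

```text
time: 17.73
tool_pos: [0.5042, -0.1908, 0.2509]
tcp_rot: [-1.957, -2.457, 0.002]
wrist_force: [1.2, -0.0, 0.3]
width: 0.602
grip_force: 0.0
```

Emit:
jog_arm(
  increments=[
    [[-0.9, -0.1, 0, 0, 0, 0, 0.2], [-0.9, -0.1, 0, 0, 0, 0, 0.2], [-0.9, -0.1, 0, 0, 0, 0, 0.2], [-0.9, -0.1, 0.3, 0, 0, 0, 0.2], [-0.9, -0.1, 0.7, 0, 0, 0, 0.2]],
  ],
)

```text
time: 18.15
tool_pos: [0.5218, -0.3272, 0.2242]
tcp_rot: [1.954, 2.452, -0.001]
wrist_force: [1.1, -1.0, 1.4]
width: 0.6
grip_force: 0.0
```

Emit:
jog_arm(
  increments=[
    [[0, 0, 0.7, 0, 0, 0, 0.2], [0, 0, 0.7, 0, 0, 0, 0.2], [0, 0, 0.6, 0, 0, 0, 0.2], [0, 0, 0, 0, 0, 0, 0.2], [0, 0, 0, 0, 0, 0, 0.2]],
  ],
)

```text
time: 18.57
tool_pos: [0.5188, -0.3245, 0.1596]
tcp_rot: [-1.956, -2.453, 0.002]
wrist_force: [-0.7, -0.7, 0.5]
width: 0.606
grip_force: 0.0
```

```bash
python3 - <<'E'
from h import *
s=read_state();p,d=viewer.read_camera('wrist');q=cloud('wrist',d,s).reshape(-1,3)
plan([*rack(.002,-.088),.095],A,s)
q=q[np.isfinite(q[:,0])];r=np.c_[(q[:,:2]-C0)@EX,(q[:,:2]-C0)@EY,q[:,2]]
k=r[(r[:,1]>-.14)&(r[:,1]<-.035)&(abs(r[:,0])<.022)&(r[:,2]>.047)&(r[:,2]<.08)]
print(len(k),np.percentile(k,[1,99],0).round(4));print(np.polyfit(k[:,1],k[:,0],1))
E
```

```text
t18.57 turn [-0.036 -0.022  0.027] sh_now [-0.066  0.016  2.155] sh_goal [-0.061  0.008  2.155] pos [ 0.5188 -0.3245  0.1596] q [-0.6   0.27  1.87 -0.    1.   -0.82] F [-0.7 -0.7  0.5] w 0.606 g 0.0
6315 [[-0.0129 -0.123   0.0477]
 [ 0.0173 -0.0394  0.0614]]
[-0.00418966  0.00192487]
```

Emit:
jog_arm(
  increments=[
    [[-0.06, 0, 0.7, -0.03, -0.02, 0.03, 0.2], [0, 0, 0.7, 0, 0, 0, 0.2], [0, 0, 0.6, 0, 0, 0, 0.2], [0, 0, 0.15, 0, 0, 0, 0.2], [0, 0, 0, 0, 0, 0, 0.2]],
  ],
)

```text
time: 19.03
tool_pos: [0.5196, -0.3274, 0.0965]
tcp_rot: [1.962, 2.451, -0.0]
wrist_force: [-0.5, 0.2, 0.4]
width: 0.6
grip_force: 0.0
```

Emit:
jog_arm(
  increments=[
    [[0, 0, 0, 0, 0, 0, 0.2], [0, 0, 0, 0, 0, 0, -1], [0, 0, 0, 0, 0, 0, -1], [0, 0, 0, 0, 0, 0, -1], [0, 0, 0, 0, 0, 0, -1]],
  ],
  force=70,
)

```text
time: 19.45
tool_pos: [0.5194, -0.3294, 0.0991]
tcp_rot: [1.96, 2.449, -0.004]
wrist_force: [-6.1, -1.6, 6.9]
width: 0.345
grip_force: 68.8
```

Emit:
jog_arm(
  increments=[
    [[0, 0, 0, 0, 0, 0, -1], [0, 0, 0, 0, 0, 0, -1], [0, 0, 0, 0, 0, 0, -1], [0, 0, 0, 0, 0, 0, -1], [0, 0, 0, 0, 0, 0, -1]],
  ],
)

```text
time: 19.87
tool_pos: [0.5194, -0.3294, 0.0991]
tcp_rot: [1.96, 2.449, -0.003]
wrist_force: [-5.8, -1.4, 7.1]
width: 0.344
grip_force: 68.8
```

```bash
python3 - <<'E'
from h import *
plan([*rack(.002,-.088),.095],A)
E
```

```text
t19.87 turn [ 0.012  0.048 -0.009] sh_now [0.105 0.024 0.136] sh_goal [0.104 0.024 0.136] pos [ 0.5194 -0.3294  0.0991] q [-0.6   0.35  1.91 -0.    0.88 -0.82] F [-5.8 -1.4  7.1] w 0.344 g 68.8
```

Emit:
jog_arm(
  increments=[
    [[0, 0, -0.5, 0, 0, 0, -1], [0, 0, -1, 0, 0, 0, -1], [0, 0, -1, 0, 0, 0, -1], [0.5, 0.05, -0.2, 0, 0, 0, -1], [0.9, 0.05, 0, 0, 0, 0, -1]],
  ],
)

```text
time: 20.28
tool_pos: [0.5163, -0.2892, 0.1829]
tcp_rot: [1.957, 2.438, 0.001]
wrist_force: [0.4, 0.8, -0.9]
width: 0.345
grip_force: 69.5
```

Emit:
jog_arm(
  increments=[
    [[0.9, 0.05, 0, 0, 0, 0, -1], [0.9, 0.05, 0, 0, 0, 0, -1], [0.9, 0.05, 0, 0, 0, 0, -1], [0.9, 0.05, 0, 0, 0, 0.7, -1], [0.9, 0, 0, 0, 0, 0.7, -1]],
  ],
)

```text
time: 20.7
tool_pos: [0.4909, -0.1512, 0.1775]
tcp_rot: [2.14, 2.295, 0.001]
wrist_force: [0.3, 0.3, 0.0]
width: 0.345
grip_force: 69.6
```

Emit:
jog_arm(
  increments=[
    [[0.5, 0, 0, 0, 0, 0.7, -1], [0, 0, 0, 0, 0, 0, -1], [0, 0, 0, 0, 0, 0, -1], [0, 0, 0, 0, 0, 0, -1], [0, 0, 0, 0, 0, 0, -1]],
  ],
)

```text
time: 21.12
tool_pos: [0.4907, -0.1387, 0.1774]
tcp_rot: [2.218, 2.219, 0.0]
wrist_force: [0.3, -0.2, -0.6]
width: 0.345
grip_force: 69.5
```

```bash
sed -i 's/<.06)\]/<.08)]/; s/t\[:,1\])<.011/t[:,1])<.0125/' look.py; python3 look.py; python3 - <<'E'
from h import *
s=read_state();p,d=viewer.read_camera('wrist');cv2.imwrite('pics/w7.png',p[120:420,100:460])
t=((cloud('wrist',d,s)-s['tool_pos'])@Ro.from_rotvec(s['tcp_rot']).as_matrix()).reshape(-1,3)
k=t[(abs(t[:,1])<.02)&(t[:,2]>.03)&(t[:,2]<.052)&(t[:,0]>.012)&(t[:,0]<.056)]
for x in np.arange(.015,.056,.008):
    m=k[abs(k[:,0]-x)<.004]
    if len(m):print('x%.3f'%x,'top',np.percentile(m[:,2],2).round(4),'y',np.percentile(m[:,1],[1,99]).round(4))
f=t[(abs(t[:,1])<.017)&(t[:,2]>.035)&(t[:,2]<.08)&(t[:,0]>.04)&(t[:,0]<.06)];print('mouth',np.percentile(f,[1,99],0).round(4))
E
```

```text
t21.12 turn [0.03  0.026 0.046] sh_now [ 2.626 -0.272  1.495] sh_goal [ 2.621 -0.28   1.503] pos [ 0.4907 -0.1387  0.1774] q [-0.32  0.07  2.08 -0.    0.99 -0.32] F [ 0.3 -0.2 -0.6] w 0.345 g 69.5
z0.034 8 [[-0.0041, -0.0004, 0.0367], [0.0277, 0.0048, 0.037]]
z0.040 9269 [[-0.0257, -0.0093, 0.0379], [0.0512, 0.0114, 0.0428]]
z0.046 1555 [[-0.0327, -0.0124, 0.043], [0.0521, 0.0124, 0.0477]]
z0.052 78 [[0.0514, -0.0123, 0.0492], [0.0523, 0.0123, 0.055]]
z0.058 256 [[0.0491, -0.0116, 0.0554], [0.0523, 0.0119, 0.061]]
z0.064 223 [[0.0484, -0.0089, 0.0611], [0.0523, 0.0104, 0.0664]]
z0.070 17 [[0.0518, -0.0059, 0.0672], [0.0522, 0.0054, 0.0689]]
t21.12 turn [0.03  0.026 0.046] sh_now [ 6.139 -0.272  1.339] sh_goal [ 6.134 -0.298  1.356] pos [ 0.4907 -0.1387  0.1774] q [-0.32  0.07  2.08 -0.    0.99 -0.32] F [ 0.3 -0.2 -0.6] w 0.345 g 69.5
x0.015 top 0.0378 y [-0.0144  0.0164]
x0.023 top 0.038 y [-0.0139  0.016 ]
x0.031 top 0.038 y [-0.0137  0.0157]
x0.039 top 0.0382 y [-0.0138  0.0154]
x0.047 top 0.0385 y [-0.0136  0.0153]
x0.055 top 0.039 y [-0.013   0.0147]
mouth [[ 0.0402 -0.0133  0.0383]
 [ 0.0523  0.015   0.0657]]
```

View pics/w7.png

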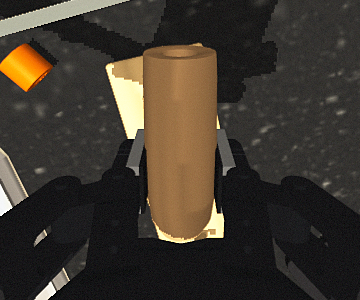

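The picture shows the handle held straight, mouth at (180,52). It droops about 1° at the mouth, so I'll correct that.

Emit:
jog_arm(
  increments=[
    [[0.3, -0.15, 0.5, 0.03, 0.17, 0.05, -1], [0.4, -0.13, 0.5, 0, 0, 0, -1], [0.4, 0, 0.5, 0, 0, 0, -1], [0.4, 0, 0, 0, 0, 0, -1], [0.25, 0, 0, 0, 0, 0, -1]],
  ],
)

```text
time: 21.63
tool_pos: [0.4805, -0.0837, 0.1309]
tcp_rot: [-2.216, -2.205, -0.014]
wrist_force: [-0.8, 0.6, -1.3]
width: 0.344
grip_force: 69.5
```

Emit:
jog_arm(
  increments=[
    [[0, 0, 0, 0, 0, 0, -1], [0, 0, 0, 0, 0, 0, -1], [0, 0, 0, 0, 0, 0, -1], [0, 0, 0, 0, 0, 0, -1], [0, 0, 0, 0, 0, 0, -1]],
  ],
)

```text
time: 22.05
tool_pos: [0.4827, -0.0854, 0.1334]
tcp_rot: [-2.22, -2.208, -0.017]
wrist_force: [-0.3, 0.6, -1.5]
width: 0.345
grip_force: 69.5
```

```bash
cat > lh.py <<'E'
from h import *
s=read_state();p,d=viewer.read_camera('wrist')
plan([.4825,-.0139,.1322],-.004,s)
q=cloud('wrist',d,s).reshape(-1,3);y0=s['tool_pos'][1]
for y in np.arange(y0+.015,y0+.11,.01):
    m=q[(abs(q[:,1]-y)<.004)&(abs(q[:,0]-.4827)<.022)&(q[:,2]>.072)&(q[:,2]<.1)]
    if len(m)>5:print('y%.3f'%y,len(m),'x mid %.4f half %.4f'%((m[:,0].min()+m[:,0].max())/2,np.ptp(m[:,0])/2),'ztop %.4f'%np.percentile(m[:,2],98))
E
python3 lh.py
```

```text
t22.05 turn [ 0.004 -0.146 -0.011] sh_now [ 2.382 -0.018  0.075] sh_goal [ 2.383 -0.016  0.038] pos [ 0.4827 -0.0854  0.1334] q [-0.23  0.09  2.15  0.02  0.9  -0.24] F [-0.3  0.6 -1.5] w 0.345 g 69.5
y-0.070 2051 x mid 0.4830 half 0.0217 ztop 0.0981
y-0.060 1365 x mid 0.4838 half 0.0153 ztop 0.0958
y-0.050 1430 x mid 0.4836 half 0.0151 ztop 0.0958
y-0.040 1536 x mid 0.4838 half 0.0147 ztop 0.0958
y-0.030 927 x mid 0.4838 half 0.0146 ztop 0.0952
y-0.010 295 x mid 0.4828 half 0.0049 ztop 0.0828
y-0.000 729 x mid 0.4829 half 0.0060 ztop 0.0844
y0.010 782 x mid 0.4829 half 0.0058 ztop 0.0844
y0.020 843 x mid 0.4833 half 0.0059 ztop 0.0846
```

Emit:
jog_arm(
  increments=[
    [[0.2, -0.02, 0.045, 0, 0, -0.01, -1], [0.3, 0, 0.005, 0, 0, 0, -1], [0.3, 0, 0.005, 0, 0, 0, -1], [0.2, 0, 0.005, 0, 0, 0, -1], [0.2, 0, 0.005, 0, 0, 0, -1]],
  ],
)

```text
time: 22.52
tool_pos: [0.4815, -0.0478, 0.1312]
tcp_rot: [-2.216, -2.21, -0.016]
wrist_force: [0.2, 0.5, -0.4]
width: 0.34
grip_force: 69.5
```

Emit:
jog_arm(
  increments=[
    [[0.1, 0, 0, 0, 0, 0, -1], [0, 0, 0, 0, 0, 0, -1], [0, 0, 0, 0, 0, 0, -1], [0, 0, 0, 0, 0, 0, -1], [0, 0, 0, 0, 0, 0, -1]],
  ],
)

```text
time: 22.93
tool_pos: [0.4817, -0.0461, 0.1314]
tcp_rot: [-2.218, -2.209, -0.016]
wrist_force: [-0.6, 0.3, -0.6]
width: 0.344
grip_force: 69.5
```

```bash
python3 lh.py
```

```text
t22.93 turn [-0.008 -0.149  0.001] sh_now [ 1.074  0.021 -0.01 ] sh_goal [ 1.073  0.021 -0.027] pos [ 0.4817 -0.0461  0.1314] q [-0.16  0.08  2.16  0.02  0.9  -0.16] F [-0.6  0.3 -0.6] w 0.344 g 69.5
y-0.031 2072 x mid 0.4827 half 0.0219 ztop 0.0975
y-0.021 1360 x mid 0.4828 half 0.0153 ztop 0.0938
y-0.011 1445 x mid 0.4826 half 0.0152 ztop 0.0938
y-0.001 1529 x mid 0.4827 half 0.0147 ztop 0.0939
y0.009 1304 x mid 0.4827 half 0.0145 ztop 0.0930
y0.019 650 x mid 0.4831 half 0.0060 ztop 0.0844
y0.029 705 x mid 0.4832 half 0.0060 ztop 0.0844
y0.039 1559 x mid 0.4832 half 0.0139 ztop 0.0909
y0.049 1981 x mid 0.4831 half 0.0140 ztop 0.0910
y0.059 2164 x mid 0.4834 half 0.0138 ztop 0.0911
```

Emit:
jog_arm(
  increments=[
    [[0.2, 0.01, -0.015, 0, 0, 0, -1], [0.25, 0, 0.003, 0, 0, 0, -1], [0.25, 0, 0.003, 0, 0, 0, -1], [0.2, 0, 0.003, 0, 0, 0, -1], [0.1, 0, 0, 0, 0, 0, -1]],
  ],
)

```text
time: 23.4
tool_pos: [0.482, -0.0148, 0.132]
tcp_rot: [-2.216, -2.21, -0.016]
wrist_force: [0.1, -2.0, -0.8]
width: 0.343
grip_force: 69.5
```

Emit:
jog_arm(
  increments=[
    [[0.05, 0, 0, 0, 0, 0, -1], [0.05, 0, 0, 0, 0, 0, -1], [0, 0, 0, 0, 0, 0, -1], [0, 0, 0, 0, 0, 0, -1], [0, 0, 0, 0, 0, 0, -1]],
  ],
)

```text
time: 23.82
tool_pos: [0.4822, -0.0144, 0.1322]
tcp_rot: [-2.217, -2.213, -0.013]
wrist_force: [-0.1, -8.7, -2.1]
width: 0.346
grip_force: 69.6
```

Emit:
jog_arm(
  increments=[
    [[0.04, 0, 0, 0, 0, 0, -1], [0.04, 0, 0, 0, 0, 0, -1], [0, 0, 0, 0, 0, 0, -1], [0, 0, 0, 0, 0, 0, -1], [0, 0, 0, 0, 0, 0, -1]],
  ],
)

```text
time: 24.23
tool_pos: [0.4823, -0.014, 0.1324]
tcp_rot: [-2.218, -2.216, -0.008]
wrist_force: [-1.2, -16.9, 1.5]
width: 0.342
grip_force: 69.8
```

Emit:
jog_arm(
  increments=[
    [[0.04, 0, 0, 0, 0, 0, -1], [0.04, 0, 0, 0, 0, 0, -1], [0, 0, 0, 0, 0, 0, -1], [0, 0, 0, 0, 0, 0, -1], [-0.18, 0, 0, 0, 0, 0, -1]],
  ],
)

```text
time: 24.65
tool_pos: [0.4823, -0.0154, 0.1323]
tcp_rot: [-2.219, -2.211, -0.013]
wrist_force: [0.8, 0.4, -0.3]
width: 0.346
grip_force: 69.4
```

Emit:
jog_arm(
  increments=[
    [[0, 0, 0, 0, 0, 0, -0.1], [0, 0, 0, 0, 0, 0, 0.2], [0, 0, 0, 0, 0, 0, 0.2], [0, 0, 0, 0, 0, 0, 0.2], [0, 0, 0, 0, 0, 0, 0.2]],
  ],
)

```text
time: 25.07
tool_pos: [0.4821, -0.0129, 0.1321]
tcp_rot: [-2.216, -2.21, -0.017]
wrist_force: [0.1, 0.2, 0.6]
width: 0.6
grip_force: 0.0
```

Emit:
jog_arm(
  increments=[
    [[0, 0, -0.5, 0, 0, 0, 0.2], [0, 0, -1, 0, 0, 0, 0.2], [0, 0, -1, 0, 0, 0, 0.2], [0, 0, -1, 0, 0, 0, 0.2], [-0.5, 0, -0.5, 0, 0, 0, 0.2]],
  ],
)

```text
time: 25.48
tool_pos: [0.4837, -0.0288, 0.2558]
tcp_rot: [-2.217, -2.214, -0.023]
wrist_force: [0.8, -0.3, -0.3]
width: 0.602
grip_force: 0.0
```

Emit:
jog_arm(
  increments=[
    [[-1, 0, 0, 0, 0, 0, 0.2], [-1, 0, 0, 0, 0, 0, 0.2], [-0.5, 0, 0, 0, 0, 0, 0.2], [0, 0, 0, 0, 0, 0, 0.2], [0, 0, 0, 0, 0, 0, 0.2]],
  ],
)

```text
time: 25.9
tool_pos: [0.4818, -0.1055, 0.2505]
tcp_rot: [-2.218, -2.207, -0.017]
wrist_force: [0.5, 0.4, -0.5]
width: 0.601
grip_force: 0.0
```

```bash
python3 - <<'E'
from h import *
s=read_state();p,d=viewer.read_camera('wrist');cv2.imwrite('pics/w8.png',p)
print(s['tool_pos'],s['wrist_force'])
q=cloud('wrist',d,s).reshape(-1,3)
b=q[(q[:,2]>.06)&(q[:,2]<.12)&(abs(q[:,0]-.483)<.035)&(q[:,1]>-.08)&(q[:,1]<.1)]
for y in np.arange(-.055,.09,.004):
    m=b[abs(b[:,1]-y)<.002]
    if len(m)>5:print('%.3f'%y,'x %.4f w %.4f z %.4f'%((m[:,0].min()+m[:,0].max())/2,np.ptp(m[:,0]),np.percentile(m[:,2],98)))
for z in(.08,.09,.1):
    m=b[abs(b[:,2]-z)<.002];print(z,m[:,1].min())
E
```

```text
[ 0.48179952 -0.10545063  0.25052092] [ 0.46252778  0.40058503 -0.53185903]
-0.051 x 0.4832 w 0.0161 z 0.0849
-0.047 x 0.4831 w 0.0238 z 0.0874
-0.043 x 0.4832 w 0.0283 z 0.0898
-0.039 x 0.4832 w 0.0283 z 0.0901
-0.035 x 0.4832 w 0.0299 z 0.0905
-0.031 x 0.4832 w 0.0312 z 0.0915
-0.027 x 0.4833 w 0.0307 z 0.0915
-0.023 x 0.4829 w 0.0314 z 0.0919
-0.019 x 0.4829 w 0.0312 z 0.0924
-0.015 x 0.4829 w 0.0309 z 0.0926
-0.011 x 0.4830 w 0.0308 z 0.0930
-0.007 x 0.4830 w 0.0305 z 0.0928
-0.003 x 0.4826 w 0.0312 z 0.0930
0.001 x 0.4826 w 0.0312 z 0.0933
0.005 x 0.4826 w 0.0310 z 0.0931
0.009 x 0.4827 w 0.0307 z 0.0931
0.013 x 0.4827 w 0.0305 z 0.0935
0.017 x 0.4828 w 0.0303 z 0.0936
0.021 x 0.4828 w 0.0301 z 0.0938
0.025 x 0.4829 w 0.0300 z 0.0939
0.029 x 0.4829 w 0.0298 z 0.0939
0.033 x 0.4830 w 0.0298 z 0.0937
0.037 x 0.4826 w 0.0288 z 0.0931
0.041 x 0.4837 w 0.0267 z 0.0907
0.045 x 0.4832 w 0.0273 z 0.0826
0.08 -0.05192923458357775
0.09 -0.044532812552035915Traceback (most recent call last):
  File "<stdin>", line 10, in <module>
    return umr_minimum(a, axis, None, out, keepdims, initial, where)
ValueError: zero-size array to reduction operation minimum which has no identity
```

View pics/w8.png

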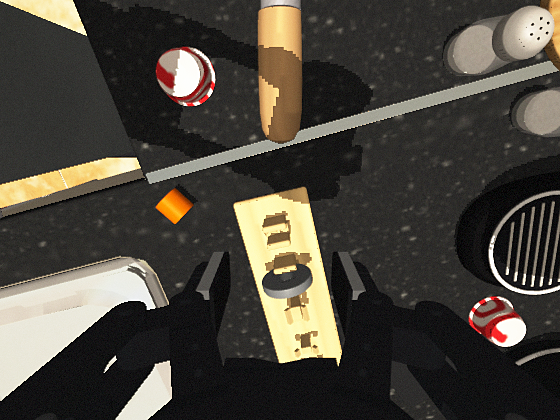

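Wrist view: the handle at (280,80) sits on the axle against the sleeve at (280,3), and the small ring is still in its slot at (288,280). Depth puts the handle's mouth at about y = 0.038, the same as the sleeve's end. I'm handing in.

```bash
python3 -c "
from workcell import bot
print(bot.finish_job())"
```

```text
the job is handed in; nothing more can be done
None
```

The rolling pin is assembled and handed in, but no verdict came back: the camera shows ring, sleeve and handle in order against the barrel within about 1 mm, the smaller ring in its slot, and no bystander approached by the arm.

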